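# Find the weak spring clip by pulling its card

## Robot

A 6-joint arm with a two-finger parallel gripper is mounted at the origin on a cart in front of the work surface, level with it; the furniture and walls round the work are solid. World frame = base frame: x ahead of the robot, y to its left, z up, the work surface at z = 0. Lengths are in m, angles in rad, forces in N, time in s.
With the tool pointing down it reaches from about 0.325 to 1 m from the base axis. Payload 5.1 kg.
Tool frame: the origin (TCP) lies on the centre line of the jaws, within the pads' length; the fingertips stand 14 mm ahead of it and the grasp point (between the pads) lies 5 mm behind it (env.finger_overhang is the distance from the TCP to the fingertips, in m); z points along the fingers, y is the line along which they close (so a half turn about z gives the same grasp; the last joint's range is limited). The gripper opens to 85 mm and grips with 20 to 120 N. Pads are 22 mm wide; open, the fingers measure 114 mm over their backs; the gripper's body (76 mm by 85 mm) begins 54 mm behind the grasp point. The pads swing forward as they close: fully open they stand 13 mm farther back than shut.
Start: joints at [-1.296, 0.124, 1.65, -0, 1.367, -0.083], TCP at [0.228, -0.609, 0.245] pointing down, gripper open.
Joint ranges: [-2.61, 2.61], [-1.02, 2.33], [0.03, 2.71], [-1.35, 4.49], [0.32, 2.68], [-2.91, 2.91]. Speed limits (rad/s): [2.57, 2.57, 3.14, 3.14, 3.14, 3.14].

## Interface

Orientations are given as a rotation vector (axis times angle).
In Python, from plant import env gives the robot as it stands. The module is installed in compiled form; this text tells all that it offers.
- The arm moves only by the tool play_rows, never from a script. Its argument "motion" is a list of rows, each an object with "travel": the shift along the tool's x, y, z in units of 50 mm (1.0 is 50 mm), a list of three; "delta_rot": the turn, a rotation vector about the tool's x, y, z in units of 10 degrees (1.0 is 10 degrees), a list of three. In form: [{"travel": [dx, dy, dz], "delta_rot": [rx, ry, rz]}, ...]. A call has exactly 8 rows; each row shifts and turns the commanded pose from where the row before left it, along the tool's axes as they then stand; what a row does not reach is not made up. A row lasts 1/8 s, in which the tool goes at most 62.5 mm and 10.7 degrees, less where a joint would pass 70% of its speed; a pose out of reach is approached as far as the arm can. A call is refused whole if a number of a shift passes 1 or a number of a turn 1, either way. A call with a gripper value outside its range is refused whole. "hand" is the opening, from -1 (shut) to 1 (fully open), set as the call begins (left out, the last holds). The fingers move at their own pace and stop on an object; "squeeze" is the grip in N (left out, the last holds). Time passes only in rows, so rows that do not move let the fingers close, or fill a call up. It gives the time, the measured TCP pose, the force, the opening and the grip force at its end, in the units of the state.
- env.state(): the state, without advancing time (a new reading comes with each control period).
- env.get_image(name): name is "scene" or "side" or "wrist"; returns (picture, depth): 384x512x3 uint8, blue, green, red; 384x512 float32, m along the optical axis (not along the pixel's ray), 0 where there is no reading.
- env.camera_params(name): a dict with "K" (3x3 intrinsics, pixels), "extrinsics" (4x4, takes a point from camera to world coordinates). Camera axes: x right, y down, z forward; pixel columns grow to the right and rows downward; lengths in m; the calibration is good to about 2 mm. A picture is of the moment at which its call begins: read the wrist's pose just before it. camera_params takes no time and is no camera call; for the wrist camera it gives the pose at the moment of the call.
- env.close_job(): hands the job in; it is judged then, once.
The state is a dict: "clock": time; "q": joint angles; "qvel": joint speeds; "effort": joint torques, N m; "tool_pos": TCP position; "ee_rot": TCP orientation; "wrist_force": force on the tool from outside, world axes, zero at the start; "torque": the same for the moment, N m; "grip_width": finger opening in m; "finger_force": force on a finger pad.
Only numpy, scipy, OpenCV 4.12 (cv2) and the standard library are available. Lean on these libraries where they do the work, as an engineer would, in place of code of your own. Each camera call takes 0.05 s, during which the arm holds its last target. There are 200 camera calls.

## Task

One of the three spring clips on the rail has lost its grip. Tug the cards straight up one by one, feeling the pull and never using more than about 7 N, until you find the card that slides; draw that card right out of its clip and leave it well inside the white tray, standing or fallen over. The other two cards must stay fully home in their clips.

Things in the scene. Friction and masses are not known exactly. Their poses are not given: they have to be found in the camera images.
- card_1_tab (a point): centre of the grip tab (12 mm thick, 26 mm wide, 26 mm tall) at the top of one of three like white cards that stand upright in the clips: 102 mm above the table when the card is fully home, 38 mm above the clip's top, 72 mm above the card's foot, 13 mm below its top. x through the thickness (clip jaws and fingers close along it), y along the width, z up: the way the card is drawn, free after 34 mm
- card_2_tab (a point): centre of the grip tab (12 mm thick, 26 mm wide, 26 mm tall) at the top of one of three like white cards that stand upright in the clips: 102 mm above the table when the card is fully home, 38 mm above the clip's top, 72 mm above the card's foot, 13 mm below its top. x through the thickness (clip jaws and fingers close along it), y along the width, z up: the way the card is drawn, free after 34 mm
- card_3_tab (a point): centre of the grip tab (12 mm thick, 26 mm wide, 26 mm tall) at the top of one of three like white cards that stand upright in the clips: 102 mm above the table when the card is fully home, 38 mm above the clip's top, 72 mm above the card's foot, 13 mm below its top. x through the thickness (clip jaws and fingers close along it), y along the width, z up: the way the card is drawn, free after 34 mm
- card_1: the whole card, 30 g: blade 4 mm thick, 26 mm wide, 80 mm tall, with the tab at its top; origin at the middle of its foot, same axes. Which card is in the weak clip changes. A weak clip lets it slide at 3 to 6 N and drags on at that force; a sound clip holds by stiff friction to well over 12 N. More than 10 N of pull on a card is too hard: stop at about 7 N; one that has not slid by then is soundly held
- card_2: the whole card, 30 g: blade 4 mm thick, 26 mm wide, 80 mm tall, with the tab at its top; origin at the middle of its foot, same axes. Which card is in the weak clip changes. A weak clip lets it slide at 3 to 6 N and drags on at that force; a sound clip holds by stiff friction to well over 12 N. More than 10 N of pull on a card is too hard: stop at about 7 N; one that has not slid by then is soundly held
- card_3: the whole card, 30 g: blade 4 mm thick, 26 mm wide, 80 mm tall, with the tab at its top; origin at the middle of its foot, same axes. Which card is in the weak clip changes. A weak clip lets it slide at 3 to 6 N and drags on at that force; a sound clip holds by stiff friction to well over 12 N. More than 10 N of pull on a card is too hard: stop at about 7 N; one that has not slid by then is soundly held
- rail: fixed aluminium rail 90 x 250 x 12 mm that carries the three clips in a row along its y, about 80 mm apart. The clips look alike: a dark steel housing 76 mm (x) x 34 mm (y), top 64 mm above the table, with two black jaws on springs that float a few mm along x, so a grasp slightly off centre does no harm. Origin: centre of the underside; x across the row, y along it, z up
- clip_a_head (a joint): rise (m) of the head of one of the three like clips, which any place on the rail may have, on its stiff rubber mounts: 0 at rest, stays 0 until about 1.4 N of pull has lifted its weight, then 1 mm for each 5 N. 7 N of pull gives 1.1 mm; over 1.7 mm (10 N) is too hard. The reading is too coarse to pull by: feel the force
- clip_b_head (a joint): rise (m) of the head of one of the three like clips, which any place on the rail may have, on its stiff rubber mounts: 0 at rest, stays 0 until about 1.4 N of pull has lifted its weight, then 1 mm for each 5 N. 7 N of pull gives 1.1 mm; over 1.7 mm (10 N) is too hard. The reading is too coarse to pull by: feel the force
- clip_c_head (a joint): rise (m) of the head of one of the three like clips, which any place on the rail may have, on its stiff rubber mounts: 0 at rest, stays 0 until about 1.4 N of pull has lifted its weight, then 1 mm for each 5 N. 7 N of pull gives 1.1 mm; over 1.7 mm (10 N) is too hard. The reading is too coarse to pull by: feel the force
- tray: shallow open white tray, fixed, outer size 150 mm (x) x 130 mm (y), walls 22 mm high and 4 mm thick, floor 4 mm thick; to the right of the rail. Origin: centre of the underside, z up
Not all that is in view belongs to the job. What is shaped like the card_3 but yellow is not meant. What is shaped like the card_1 but green is not meant.

How it is judged:
By the outcome, as a careful person would: the job done as asked, in the order asked, and still so for the second after the job is handed in, with the robot touching nothing.
It also fails if it takes over 54 s, if anything falls off the work surface, if the arm or the gripper's body presses on something with over 40 N, if the wrist force passes 120 N, or if a joint passes its speed limit or range.

## Working session

There is one attempt and no reset: what is moved stays moved. The work goes in short steps, Python scripts to look and compute and a tool call to move; the robot and the scene stay as the last step left them, time stands still between calls to the robot, and variables do not carry over. Pictures are saved under pics/ and viewed, at most 10 in all, crops included, and the job is handed in when it is done.

Besides the shell and the picture viewer there is one more tool, called after ">>>" by a JSON object that holds its "fn" and its "kwargs", one argument or row to a line. play_rows: Moves the arm, as the interface text tells. Its arguments: {"type":"object","properties":{"motion":{"type":"array","items":{"type":"object","properties":{"travel":{"type":"array","items":{"type":"number"}},"delta_rot":{"type":"array","items":{"type":"number"}}}}},"hand":{"type":"number"},"squeeze":{"type":"number"}},"required":["motion"]}

```bash
mkdir -p pics
python3 - <<'E'
from plant import env
import cv2,numpy as np
s=env.state();print({k:np.round(v,3).tolist() for k,v in s.items()})
for n in("scene","side"):
    i,d=env.get_image(n);cv2.imwrite(f"pics/{n}0.png",i);np.save(f"pics/{n}0.npy",d)
    p=env.camera_params(n);print(n,np.round(p["K"],1).tolist(),np.round(p["extrinsics"],3).tolist())
E
```

```text
{'clock': 0.0, 'q': [-1.296, 0.125, 1.652, -0.0, 1.367, -0.083], 'qvel': [-0.002, -0.0, -0.0, -0.001, -0.001, -0.0], 'effort': [-0.003, -42.361, -36.545, -0.0, 0.007, 0.0], 'tool_pos': [0.227, -0.608, 0.244], 'ee_rot': [-3.089, -0.559, 0.0], 'wrist_force': [-0.042, 0.321, -0.296], 'torque': [0.003, 0.013, -0.042], 'finger_force': 0.0, 'grip_width': 0.086}
scene [[376.5, 0.0, 257.6], [0.0, 376.5, 198.1], [0.0, 0.0, 1.0]] [[-0.688, -0.528, 0.498, 0.103], [-0.726, 0.504, -0.468, 0.173], [-0.004, -0.684, -0.73, 0.73], [0.0, 0.0, 0.0, 1.0]]
side [[488.5, 0.0, 256.1], [0.0, 488.5, 191.6], [0.0, 0.0, 1.0]] [[0.094, -0.527, 0.845, -0.394], [-0.995, -0.069, 0.068, -0.304], [0.022, -0.847, -0.531, 0.689], [0.0, 0.0, 0.0, 1.0]]
```

View pics/scene0.png

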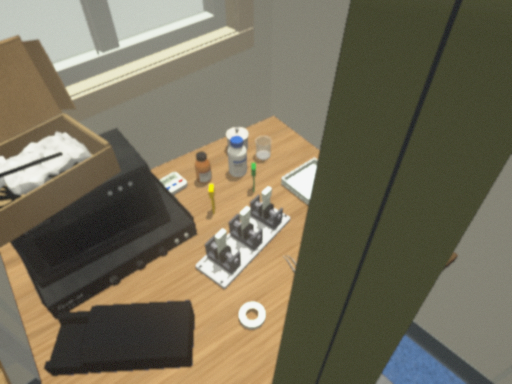

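View pics/side0.png

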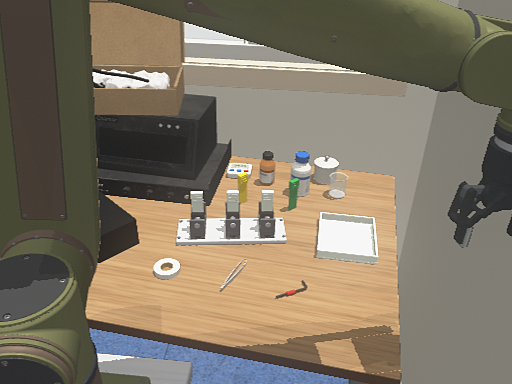

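The three white cards in the clips show in side at about (197,200), (233,200) and (267,200), and in scene at (222,237), (245,214) and (266,195). The yellow card at side (243,187) and the green one at (293,192) stand behind the rail and aren't wanted. The tray is at side (347,238). I'll measure all of these with depth.

```bash
cat > h.py <<'E'
import numpy as np,cv2
from plant import env
def cloud(n,d,p):
    v,u=np.mgrid[0:384,0:512]
    K=p["K"];c=np.stack([(u-K[0,2])/K[0,0]*d,(v-K[1,2])/K[1,1]*d,d,np.ones_like(d)],-1)
    return (c@np.array(p["extrinsics"]).T)[...,:3]
E
python3 - <<'E'
from h import *
for n in("scene","side"):
    i=cv2.imread(f"pics/{n}0.png");d=np.load(f"pics/{n}0.npy");P=cloud(n,d,env.camera_params(n))
    hsv=cv2.cvtColor(i,cv2.COLOR_BGR2HSV)
    m=(d>0)&(P[...,2]>.08)&(P[...,2]<.125)&(hsv[...,1]<60)&(hsv[...,2]>110)&(P[...,0]>.3)&(P[...,0]<.8)&(abs(P[...,1]+.3)<.35)
    k,L,st,c=cv2.connectedComponentsWithStats(m.astype(np.uint8))
    for j in range(1,k):
        if st[j,4]>15:
            q=P[L==j];print(n,c[j].round(),st[j,4],np.median(q,0).round(3),q.min(0).round(3),q.max(0).round(3))
    # rail & tray
    m=(d>0)&(hsv[...,1]<60)&(hsv[...,2]>110)&(P[...,2]>.006)&(P[...,2]<.026)&(P[...,0]>.25)&(P[...,0]<.9)
    k,L,st,c=cv2.connectedComponentsWithStats(m.astype(np.uint8))
    for j in range(1,k):
        if st[j,4]>100:
            q=P[L==j];r=cv2.minAreaRect((q[:,:2]*1000).astype(np.float32));print(" rect",n,c[j].round(),st[j,4],np.round(r[0]),np.round(r[1]),round(r[2],1))
i=cv2.imread("pics/side0.png")[170:275,160:400];cv2.imwrite("pics/crop.png",cv2.resize(i,None,fx=3,fy=3,interpolation=2))
E
```

```text
scene [236. 150.] 124 [ 0.707 -0.317  0.086] [ 0.694 -0.348  0.08 ] [ 0.736 -0.304  0.11 ]
scene [266. 194.] 110 [ 0.525 -0.251  0.108] [ 0.521 -0.266  0.081] [ 0.534 -0.24   0.117]
scene [245. 215.] 135 [ 0.514 -0.173  0.107] [ 0.509 -0.19   0.08 ] [ 0.525 -0.163  0.116]
scene [220. 237.] 146 [ 0.502 -0.095  0.108] [ 0.498 -0.111  0.08 ] [ 0.512 -0.084  0.115]
 rect scene [304. 105.] 229 [ 802. -697.] [196.   9.] 0.6
 rect scene [298. 179.] 310 [ 574. -422.] [ 82. 166.] 32.7
 rect scene [173. 182.] 313 [ 797. -162.] [53. 65.] 86.5
 rect scene [239. 253.] 1566 [ 516. -173.] [ 90. 251.] 8.3
 rect scene [252. 315.] 439 [368. -57.] [51. 54.] 46.6
side [302. 165.] 108 [ 0.707 -0.332  0.086] [ 0.696 -0.35   0.08 ] [ 0.727 -0.309  0.112]
side [197. 197.] 162 [ 0.503 -0.101  0.101] [ 0.497 -0.114  0.08 ] [ 0.512 -0.087  0.116]
side [233. 197.] 167 [ 0.515 -0.179  0.101] [ 0.508 -0.192  0.08 ] [ 0.524 -0.166  0.115]
side [267. 196.] 159 [ 0.526 -0.256  0.101] [ 0.52  -0.269  0.08 ] [ 0.534 -0.243  0.116]
 rect side [239. 169.] 233 [ 797. -160.] [66. 66.] 89.9
 rect side [439. 188.] 205 [ 772. -700.] [  4. 252.] 89.9
 rect side [322. 177.] 111 [ 779. -386.] [53. 17.] 56.1
 rect side [348. 237.] 831 [ 522. -443.] [130. 157.] 86.7
 rect side [230. 231.] 1626 [ 517. -176.] [ 97. 249.] 8.1
 rect side [483. 292.] 520 [ 385. -700.] [  4. 268.] 89.9
 rect side [167. 267.] 300 [369. -61.] [54. 54.] 64.1
```

View pics/crop.png

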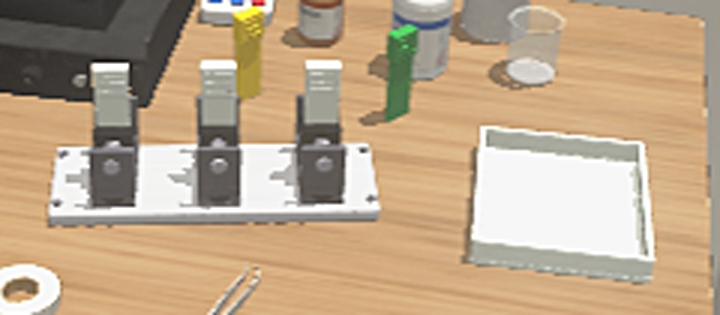

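Chosen: the three white cards at crop (110,95), (218,95) and (323,95). The yellow card at (248,50) and the green card at (400,70) are rejected. Next I'll plan the move to above the nearest white card, C.

```bash
cat >> h.py <<'E'
from scipy.spatial.transform import Rotation as R
def plan(tgt,yaw_y,n):
    """rows from the measured pose to tgt with tool down and tool y at yaw_y (deg)"""
    s=env.state();r0=R.from_rotvec(s["ee_rot"]);p=np.array(s["tool_pos"])
    a=np.radians(yaw_y);y=np.array([np.cos(a),np.sin(a),0]);z=np.array([0,0,-1.]);M=R.from_matrix(np.stack([np.cross(y,z),y,z],1))
    w=(r0.inv()*M).as_rotvec();st=R.from_rotvec(w/n);r=r0
    for k in range(n):
        print(np.round(r.inv().apply((np.array(tgt)-p)/n)/.05,2).tolist(),np.round(np.degrees(w/n)/10,2).tolist());r=r*st
def show():
    s=env.state();print({k:np.round(s[k],4).tolist() for k in("clock","tool_pos","ee_rot","wrist_force","torque","grip_width","finger_force")})
E
python3 -c "
from h import *
plan([.528,-.254,.20],8.3,16)"
```

```text
[0.51, -0.28, 0.06] [-0.0, -0.0, -0.49]
[0.53, -0.24, 0.06] [-0.0, -0.0, -0.49]
[0.55, -0.19, 0.06] [-0.0, -0.0, -0.49]
[0.56, -0.15, 0.06] [-0.0, -0.0, -0.49]
[0.57, -0.1, 0.06] [-0.0, -0.0, -0.49]
[0.58, -0.05, 0.06] [-0.0, -0.0, -0.49]
[0.58, -0.0, 0.06] [-0.0, -0.0, -0.49]
[0.58, 0.05, 0.06] [-0.0, -0.0, -0.49]
[0.57, 0.1, 0.06] [-0.0, -0.0, -0.49]
[0.56, 0.15, 0.06] [-0.0, -0.0, -0.49]
[0.55, 0.19, 0.06] [-0.0, -0.0, -0.49]
[0.53, 0.24, 0.06] [-0.0, -0.0, -0.49]
[0.51, 0.28, 0.06] [-0.0, -0.0, -0.49]
[0.48, 0.32, 0.06] [-0.0, -0.0, -0.49]
[0.45, 0.36, 0.06] [-0.0, -0.0, -0.49]
[0.42, 0.4, 0.06] [-0.0, -0.0, -0.49]
```

>>> {"fn": "play_rows", "kwargs": {
  "motion": [
    {"travel":[0.51,-0.28,0.06],"delta_rot":[0,0,-0.49]},
    {"travel":[0.53,-0.24,0.06],"delta_rot":[0,0,-0.49]},
    {"travel":[0.55,-0.19,0.06],"delta_rot":[0,0,-0.49]},
    {"travel":[0.56,-0.15,0.06],"delta_rot":[0,0,-0.49]},
    {"travel":[0.57,-0.1,0.06],"delta_rot":[0,0,-0.49]},
    {"travel":[0.58,-0.05,0.06],"delta_rot":[0,0,-0.49]},
    {"travel":[0.58,0,0.06],"delta_rot":[0,0,-0.49]},
    {"travel":[0.58,0.05,0.06],"delta_rot":[0,0,-0.49]}
  ],
  "hand": 1
}}

```text
clock: 1.1
tool_pos: [0.378, -0.4303, 0.2206]
ee_rot: [-2.722, -1.567, 0.0]
wrist_force: [-0.1, 0.0, -1.0]
grip_width: 0.0855
finger_force: 0.0
```

>>> {"fn": "play_rows", "kwargs": {
  "motion": [
    {"travel":[0.57,0.1,0.06],"delta_rot":[0,0,-0.49]},
    {"travel":[0.56,0.15,0.06],"delta_rot":[0,0,-0.49]},
    {"travel":[0.55,0.19,0.06],"delta_rot":[0,0,-0.49]},
    {"travel":[0.53,0.24,0.06],"delta_rot":[0,0,-0.49]},
    {"travel":[0.51,0.28,0.06],"delta_rot":[0,0,-0.49]},
    {"travel":[0.48,0.32,0.06],"delta_rot":[0,0,-0.49]},
    {"travel":[0.45,0.36,0.06],"delta_rot":[0,0,-0.49]},
    {"travel":[0.42,0.4,0.06],"delta_rot":[0,0,-0.49]}
  ]
}}

```text
clock: 2.1
tool_pos: [0.5262, -0.2522, 0.1967]
ee_rot: [-2.038, -2.389, 0.0]
wrist_force: [-0.1, -0.9, -0.1]
grip_width: 0.0856
finger_force: 0.0
```

Run:
```python
from h import *
show();p=env.camera_params("wrist");i,d=env.get_image("wrist");cv2.imwrite("pics/w0.png",i)
P=cloud("wrist",d,p);hsv=cv2.cvtColor(i,cv2.COLOR_BGR2HSV)
print(p["extrinsics"].round(3).tolist())
m=(d>0)&(P[...,2]>.108)&(P[...,2]<.125)&(hsv[...,1]<60)
k,L,st,c=cv2.connectedComponentsWithStats(m.astype(np.uint8))
for j in range(1,k):
    if st[j,4]>40:
        q=P[L==j];r=cv2.minAreaRect((q[:,:2]*1000).astype(np.float32));print(c[j].round(),st[j,4],np.median(q,0).round(3),np.round(r[0],1),np.round(r[1],1),round(r[2],1))
```

```text
{'clock': 2.1, 'tool_pos': [0.5262, -0.2522, 0.1967], 'ee_rot': [-2.0384, -2.3893, 0.0003], 'wrist_force': [-0.0674, -0.8899, -0.0596], 'torque': [0.0119, 0.0317, 0.0456], 'grip_width': 0.0856, 'finger_force': 0.0}
[[0.988, 0.152, 0.04, 0.515], [0.157, -0.953, -0.26, -0.186], [-0.001, 0.263, -0.965, 0.326], [0.0, 0.0, 0.0, 1.0]]
[263.  85.] 935 [ 0.518 -0.178  0.115] [ 518.5 -178.4] [12.3 25.6] 9.1
[261. 209.] 740 [ 0.53  -0.254  0.115] [ 529.8 -255.4] [12.  26.1] 9.2
```

View pics/w0.png

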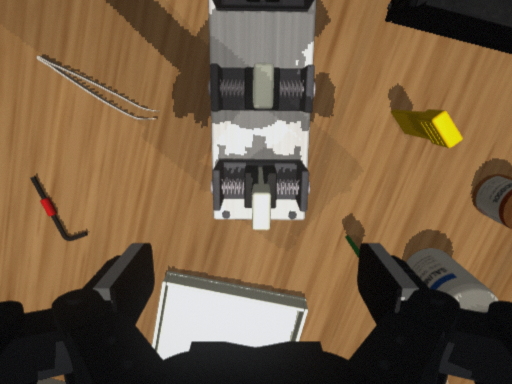

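Wrist view: tab C is at (261,209) and tab B at (263,85), both white. The tray is below, with the yellow card at (428,128) and a thin edge of green at (352,245). I'll check the green card's clearance first, then descend.

Run:
```python
from h import *
show()
i=cv2.imread("pics/side0.png");d=np.load("pics/side0.npy");P=cloud("side",d,env.camera_params("side"));h=cv2.cvtColor(i,cv2.COLOR_BGR2HSV)
for lo,hi in((45,80),(20,34)):
    m=(h[...,0]>lo)&(h[...,0]<hi)&(h[...,1]>150)&(d>0)&(P[...,2]>.02)&(P[...,2]<.14)&(P[...,0]>.4)&(P[...,0]<.75)
    q=P[m];print(len(q),np.percentile(q,[2,50,98],axis=0).round(3).tolist())
```

```text
{'clock': 2.15, 'tool_pos': [0.5277, -0.2498, 0.1962], 'ee_rot': [-2.0332, -2.3927, -0.0033], 'wrist_force': [0.4271, 2.7329, 0.1258], 'torque': [0.0402, 0.0215, 0.0003], 'grip_width': 0.0855, 'finger_force': 0.0}
16 [[0.628, -0.32, 0.082], [0.633, -0.314, 0.083], [0.643, -0.305, 0.086]]
190 [[0.638, -0.195, 0.022], [0.646, -0.185, 0.058], [0.658, -0.175, 0.084]]
```

>>> {"fn": "play_rows", "kwargs": {
  "motion": [
    {"travel":[-0.04,0.03,0.2],"delta_rot":[0,0,0]},
    {"travel":[-0.04,0.03,0.2],"delta_rot":[0,0,0]},
    {"travel":[0,0,0],"delta_rot":[0,0,0]},
    {"travel":[0,0,0],"delta_rot":[0,0,0]},
    {"travel":[0,0,0],"delta_rot":[0,0,0]},
    {"travel":[0,0,0],"delta_rot":[0,0,0]},
    {"travel":[0,0,0],"delta_rot":[0,0,0]},
    {"travel":[0,0,0],"delta_rot":[0,0,0]}
  ]
}}

```text
clock: 3.15
tool_pos: [0.5296, -0.2566, 0.1775]
ee_rot: [2.042, 2.387, 0.0]
wrist_force: [0.4, 0.2, 0.2]
grip_width: 0.0852
finger_force: 0.0
```

>>> {"fn": "play_rows", "kwargs": {
  "motion": [
    {"travel":[0.02,0,0.4],"delta_rot":[0,0,0]},
    {"travel":[0,0,0.4],"delta_rot":[0,0,0]},
    {"travel":[0,0,0.4],"delta_rot":[0,0,0]},
    {"travel":[0,0,0.4],"delta_rot":[0,0,0]},
    {"travel":[0,0,0],"delta_rot":[0,0,0]},
    {"travel":[0,0,0],"delta_rot":[0,0,0]},
    {"travel":[0,0,0],"delta_rot":[0,0,0]},
    {"travel":[0,0,0],"delta_rot":[0,0,0]}
  ]
}}

```text
clock: 4.15
tool_pos: [0.53, -0.256, 0.0983]
ee_rot: [2.041, 2.386, 0.0]
wrist_force: [0.3, 0.3, -0.1]
grip_width: 0.0855
finger_force: 0.0
```

>>> {"fn": "play_rows", "kwargs": {
  "motion": [
    {"travel":[0,0,0],"delta_rot":[0,0,0]},
    {"travel":[0,0,0],"delta_rot":[0,0,0]},
    {"travel":[0,0,0],"delta_rot":[0,0,0]},
    {"travel":[0,0,0],"delta_rot":[0,0,0]},
    {"travel":[0,0,0],"delta_rot":[0,0,0]},
    {"travel":[0,0,0],"delta_rot":[0,0,0]},
    {"travel":[0,0,0],"delta_rot":[0,0,0]},
    {"travel":[0,0,0],"delta_rot":[0,0,0]}
  ],
  "hand": -1,
  "squeeze": 40
}}

```text
clock: 5.15
tool_pos: [0.5295, -0.2557, 0.0974]
ee_rot: [2.042, 2.387, 0.0]
wrist_force: [1.1, 0.6, 0.5]
grip_width: 0.0112
finger_force: 41.1
```

```bash
python3 -c "
from h import *
show();i,d=env.get_image('wrist');cv2.imwrite('pics/w1.png',i)"
```

```text
{'clock': 5.15, 'tool_pos': [0.5295, -0.2557, 0.0974], 'ee_rot': [2.0424, 2.3869, 0.0003], 'wrist_force': [1.1201, 0.5909, 0.4813], 'torque': [0.0794, -0.0752, -0.1886], 'grip_width': 0.0112, 'finger_force': 41.1274}
```

View pics/w1.png

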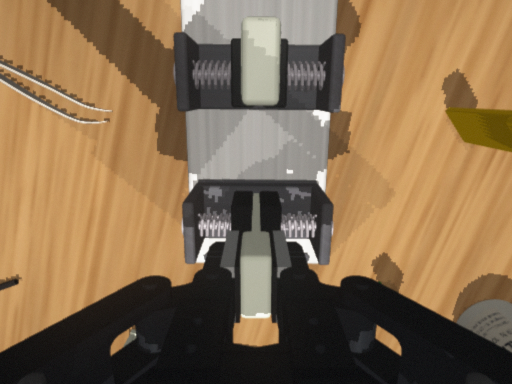

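The grip is good: width 11 mm, with the pads on the tab at about (257,270). Now I'll tug in small steps and watch the force.

>>> {"fn": "play_rows", "kwargs": {
  "motion": [
    {"travel":[0,0,-0.01],"delta_rot":[0,0,0]},
    {"travel":[0,0,0],"delta_rot":[0,0,0]},
    {"travel":[0,0,0],"delta_rot":[0,0,0]},
    {"travel":[0,0,0],"delta_rot":[0,0,0]},
    {"travel":[0,0,0],"delta_rot":[0,0,0]},
    {"travel":[0,0,0],"delta_rot":[0,0,0]},
    {"travel":[0,0,0],"delta_rot":[0,0,0]},
    {"travel":[0,0,0],"delta_rot":[0,0,0]}
  ]
}}

```text
clock: 6.2
tool_pos: [0.5293, -0.2556, 0.0977]
ee_rot: [-2.042, -2.387, 0.0]
wrist_force: [0.0, -0.3, -2.4]
grip_width: 0.0117
finger_force: 40.7
```

```bash
python3 -c "
from h import *
show()"
```

```text
{'clock': 6.2, 'tool_pos': [0.5293, -0.2556, 0.0977], 'ee_rot': [-2.0421, -2.3869, 0.0002], 'wrist_force': [0.0051, -0.304, -2.4162], 'torque': [-0.1309, -0.0528, -0.1019], 'grip_width': 0.0117, 'finger_force': 40.6679}
```

>>> {"fn": "play_rows", "kwargs": {
  "motion": [
    {"travel":[0,0,-0.01],"delta_rot":[0,0,0]},
    {"travel":[0,0,0],"delta_rot":[0,0,0]},
    {"travel":[0,0,0],"delta_rot":[0,0,0]},
    {"travel":[0,0,0],"delta_rot":[0,0,0]},
    {"travel":[0,0,0],"delta_rot":[0,0,0]},
    {"travel":[0,0,0],"delta_rot":[0,0,0]},
    {"travel":[0,0,0],"delta_rot":[0,0,0]},
    {"travel":[0,0,0],"delta_rot":[0,0,0]}
  ]
}}

```text
clock: 7.2
tool_pos: [0.5294, -0.2556, 0.0982]
ee_rot: [-2.042, -2.387, 0.0]
wrist_force: [0.3, -2.0, -4.7]
grip_width: 0.0111
finger_force: 40.4
```

>>> {"fn": "play_rows", "kwargs": {
  "motion": [
    {"travel":[0,0,-0.008],"delta_rot":[0,0,0]},
    {"travel":[0,0,0],"delta_rot":[0,0,0]},
    {"travel":[0,0,0],"delta_rot":[0,0,0]},
    {"travel":[0,0,0],"delta_rot":[0,0,0]},
    {"travel":[0,0,0],"delta_rot":[0,0,0]},
    {"travel":[0,0,0],"delta_rot":[0,0,0]},
    {"travel":[0,0,0],"delta_rot":[0,0,0]},
    {"travel":[0,0,0],"delta_rot":[0,0,0]}
  ]
}}

```text
clock: 8.2
tool_pos: [0.5294, -0.2556, 0.0986]
ee_rot: [-2.042, -2.387, 0.0]
wrist_force: [-0.2, -1.6, -7.2]
grip_width: 0.0118
finger_force: 40.1
```

C holds to about 7 N in line with the mount's stiffness, so it's sound. I'll ease off, release and slide along to B.

>>> {"fn": "play_rows", "kwargs": {
  "motion": [
    {"travel":[0,0,0.014],"delta_rot":[0,0,0]},
    {"travel":[0,0,0.014],"delta_rot":[0,0,0]},
    {"travel":[0,0,0],"delta_rot":[0,0,0]},
    {"travel":[0,0,0],"delta_rot":[0,0,0]},
    {"travel":[0,0,0],"delta_rot":[0,0,0]},
    {"travel":[0,0,0],"delta_rot":[0,0,0]},
    {"travel":[0,0,0],"delta_rot":[0,0,0]},
    {"travel":[0,0,0],"delta_rot":[0,0,0]}
  ]
}}

```text
clock: 9.2
tool_pos: [0.5296, -0.2557, 0.0975]
ee_rot: [2.042, 2.387, 0.0]
wrist_force: [0.9, 1.3, -2.0]
grip_width: 0.0116
finger_force: 40.6
```

>>> {"fn": "play_rows", "kwargs": {
  "motion": [
    {"travel":[0,0,0],"delta_rot":[0,0,0]},
    {"travel":[0,0,0],"delta_rot":[0,0,0]},
    {"travel":[0,0,0],"delta_rot":[0,0,0]},
    {"travel":[0,0,0],"delta_rot":[0,0,0]},
    {"travel":[0,0,0],"delta_rot":[0,0,0]},
    {"travel":[0,0,0],"delta_rot":[0,0,0]},
    {"travel":[0,0,-0.2],"delta_rot":[0,0,0]},
    {"travel":[0,0,-0.2],"delta_rot":[0,0,0]}
  ],
  "hand": 1
}}

```text
clock: 10.2
tool_pos: [0.5296, -0.2558, 0.1182]
ee_rot: [2.042, 2.387, 0.0]
wrist_force: [0.2, 0.7, 0.7]
grip_width: 0.0857
finger_force: 0.0
```

>>> {"fn": "play_rows", "kwargs": {
  "motion": [
    {"travel":[0.52,0,0],"delta_rot":[0,0,0]},
    {"travel":[0.52,0,0],"delta_rot":[0,0,0]},
    {"travel":[0.52,0,0],"delta_rot":[0,0,0]},
    {"travel":[0,0,0],"delta_rot":[0,0,0]},
    {"travel":[0,0,0],"delta_rot":[0,0,0]},
    {"travel":[0,0,0],"delta_rot":[0,0,0]},
    {"travel":[0,0,0],"delta_rot":[0,0,0]},
    {"travel":[0,0,0],"delta_rot":[0,0,0]}
  ]
}}

```text
clock: 11.2
tool_pos: [0.5174, -0.179, 0.1173]
ee_rot: [-2.043, -2.386, 0.0]
wrist_force: [-0.5, -0.0, 0.1]
grip_width: 0.0851
finger_force: 0.0
```

Run:
```python
from h import *
show();p=env.camera_params("wrist");i,d=env.get_image("wrist")
P=cloud("wrist",d,p);hsv=cv2.cvtColor(i,cv2.COLOR_BGR2HSV)
m=(d>0)&(P[...,2]>.108)&(P[...,2]<.125)&(hsv[...,1]<60)&(hsv[...,2]>110)
k,L,st,c=cv2.connectedComponentsWithStats(m.astype(np.uint8))
for j in range(1,k):
    if st[j,4]>40:
        q=P[L==j];r=cv2.minAreaRect((q[:,:2]*1000).astype(np.float32));print(c[j].round(),st[j,4],np.median(q,0).round(3),np.round(r[0],1),np.round(r[1],1),round(r[2],1))
```

```text
{'clock': 11.2, 'tool_pos': [0.5174, -0.179, 0.1173], 'ee_rot': [-2.0431, -2.3864, 0.0], 'wrist_force': [-0.5189, -0.0427, 0.1379], 'torque': [0.0064, -0.0323, -0.0157], 'grip_width': 0.0851, 'finger_force': 0.0}
[262.  60.] 2406 [ 0.507 -0.099  0.115] [506.9 -99.5] [12.6 25.4] 8.9
[259. 259.] 1592 [ 0.518 -0.177  0.115] [ 518.3 -177.9] [12.6 26. ] 8.0
```

>>> {"fn": "play_rows", "kwargs": {
  "motion": [
    {"travel":[0.02,0.01,0.2],"delta_rot":[0,0,0]},
    {"travel":[0,0,0.2],"delta_rot":[0,0,0]},
    {"travel":[0,0,0],"delta_rot":[0,0,0]},
    {"travel":[0,0,0],"delta_rot":[0,0,0]},
    {"travel":[0,0,0],"delta_rot":[0,0,0]},
    {"travel":[0,0,0],"delta_rot":[0,0,0]},
    {"travel":[0,0,0],"delta_rot":[0,0,0]},
    {"travel":[0,0,0],"delta_rot":[0,0,0]}
  ]
}}

```text
clock: 12.25
tool_pos: [0.5177, -0.1775, 0.0974]
ee_rot: [2.042, 2.387, 0.0]
wrist_force: [-0.0, -0.7, 0.0]
grip_width: 0.0857
finger_force: 0.0
```

>>> {"fn": "play_rows", "kwargs": {
  "motion": [
    {"travel":[0,0,0],"delta_rot":[0,0,0]},
    {"travel":[0,0,0],"delta_rot":[0,0,0]},
    {"travel":[0,0,0],"delta_rot":[0,0,0]},
    {"travel":[0,0,0],"delta_rot":[0,0,0]},
    {"travel":[0,0,0],"delta_rot":[0,0,0]},
    {"travel":[0,0,0],"delta_rot":[0,0,0]},
    {"travel":[0,0,0],"delta_rot":[0,0,0]},
    {"travel":[0,0,0],"delta_rot":[0,0,0]}
  ],
  "hand": -1,
  "squeeze": 40
}}

```text
clock: 13.25
tool_pos: [0.5178, -0.1775, 0.0975]
ee_rot: [2.042, 2.387, 0.0]
wrist_force: [0.7, 0.6, 0.7]
grip_width: 0.0117
finger_force: 41.2
```

>>> {"fn": "play_rows", "kwargs": {
  "motion": [
    {"travel":[0,0,-0.01],"delta_rot":[0,0,0]},
    {"travel":[0,0,0],"delta_rot":[0,0,0]},
    {"travel":[0,0,0],"delta_rot":[0,0,0]},
    {"travel":[0,0,0],"delta_rot":[0,0,0]},
    {"travel":[0,0,0],"delta_rot":[0,0,0]},
    {"travel":[0,0,0],"delta_rot":[0,0,0]},
    {"travel":[0,0,0],"delta_rot":[0,0,0]},
    {"travel":[0,0,0],"delta_rot":[0,0,0]}
  ]
}}

```text
clock: 14.25
tool_pos: [0.5176, -0.1775, 0.0977]
ee_rot: [-2.042, -2.387, 0.0]
wrist_force: [0.8, -0.5, -2.4]
grip_width: 0.0117
finger_force: 40.8
```

>>> {"fn": "play_rows", "kwargs": {
  "motion": [
    {"travel":[0,0,-0.01],"delta_rot":[0,0,0]},
    {"travel":[0,0,0],"delta_rot":[0,0,0]},
    {"travel":[0,0,0],"delta_rot":[0,0,0]},
    {"travel":[0,0,0],"delta_rot":[0,0,0]},
    {"travel":[0,0,0],"delta_rot":[0,0,0]},
    {"travel":[0,0,0],"delta_rot":[0,0,0]},
    {"travel":[0,0,0],"delta_rot":[0,0,0]},
    {"travel":[0,0,0],"delta_rot":[0,0,0]}
  ]
}}

```text
clock: 15.25
tool_pos: [0.5176, -0.1775, 0.0982]
ee_rot: [-2.042, -2.387, 0.0]
wrist_force: [1.7, -0.6, -5.0]
grip_width: 0.0115
finger_force: 40.5
```

>>> {"fn": "play_rows", "kwargs": {
  "motion": [
    {"travel":[0,0,-0.008],"delta_rot":[0,0,0]},
    {"travel":[0,0,0],"delta_rot":[0,0,0]},
    {"travel":[0,0,0],"delta_rot":[0,0,0]},
    {"travel":[0,0,0],"delta_rot":[0,0,0]},
    {"travel":[0,0,0],"delta_rot":[0,0,0]},
    {"travel":[0,0,0],"delta_rot":[0,0,0]},
    {"travel":[0,0,0],"delta_rot":[0,0,0]},
    {"travel":[0,0,0],"delta_rot":[0,0,0]}
  ]
}}

```text
clock: 16.25
tool_pos: [0.5176, -0.1775, 0.0986]
ee_rot: [-2.042, -2.387, 0.0]
wrist_force: [0.9, -0.5, -8.0]
grip_width: 0.0117
finger_force: 40.2
```

B climbed to about 7–8 N in the same way with no slip, so it's sound too. I'll back off and go to A.

>>> {"fn": "play_rows", "kwargs": {
  "motion": [
    {"travel":[0,0,0.014],"delta_rot":[0,0,0]},
    {"travel":[0,0,0.014],"delta_rot":[0,0,0]},
    {"travel":[0,0,0],"delta_rot":[0,0,0]},
    {"travel":[0,0,0],"delta_rot":[0,0,0]},
    {"travel":[0,0,0],"delta_rot":[0,0,0]},
    {"travel":[0,0,0],"delta_rot":[0,0,0]},
    {"travel":[0,0,0],"delta_rot":[0,0,0]},
    {"travel":[0,0,0],"delta_rot":[0,0,0]}
  ]
}}

```text
clock: 17.25
tool_pos: [0.5179, -0.1776, 0.0976]
ee_rot: [2.042, 2.387, 0.0]
wrist_force: [1.3, 1.6, -1.7]
grip_width: 0.0115
finger_force: 40.8
```

>>> {"fn": "play_rows", "kwargs": {
  "motion": [
    {"travel":[0,0,0],"delta_rot":[0,0,0]},
    {"travel":[0,0,0],"delta_rot":[0,0,0]},
    {"travel":[0,0,0],"delta_rot":[0,0,0]},
    {"travel":[0,0,0],"delta_rot":[0,0,0]},
    {"travel":[0,0,0],"delta_rot":[0,0,0]},
    {"travel":[0,0,0],"delta_rot":[0,0,0]},
    {"travel":[0,0,-0.2],"delta_rot":[0,0,0]},
    {"travel":[0,0,-0.2],"delta_rot":[0,0,0]}
  ],
  "hand": 1
}}

```text
clock: 18.25
tool_pos: [0.5179, -0.1776, 0.1182]
ee_rot: [2.042, 2.387, 0.0]
wrist_force: [-0.6, 0.7, -0.8]
grip_width: 0.0853
finger_force: 0.0
```

>>> {"fn": "play_rows", "kwargs": {
  "motion": [
    {"travel":[0.52,0.01,0],"delta_rot":[0,0,0]},
    {"travel":[0.52,0.01,0],"delta_rot":[0,0,0]},
    {"travel":[0.53,0.01,0],"delta_rot":[0,0,0]},
    {"travel":[0,0,0.2],"delta_rot":[0,0,0]},
    {"travel":[0,0,0.2],"delta_rot":[0,0,0]},
    {"travel":[0,0,0],"delta_rot":[0,0,0]},
    {"travel":[0,0,0],"delta_rot":[0,0,0]},
    {"travel":[0,0,0],"delta_rot":[0,0,0]}
  ]
}}

```text
clock: 19.25
tool_pos: [0.5073, -0.1002, 0.0976]
ee_rot: [2.043, 2.386, 0.0]
wrist_force: [-0.2, 0.8, -0.8]
grip_width: 0.0855
finger_force: 0.0
```

>>> {"fn": "play_rows", "kwargs": {
  "motion": [
    {"travel":[0,0,0],"delta_rot":[0,0,0]},
    {"travel":[0,0,0],"delta_rot":[0,0,0]},
    {"travel":[0,0,0],"delta_rot":[0,0,0]},
    {"travel":[0,0,0],"delta_rot":[0,0,0]},
    {"travel":[0,0,0],"delta_rot":[0,0,0]},
    {"travel":[0,0,0],"delta_rot":[0,0,0]},
    {"travel":[0,0,0],"delta_rot":[0,0,0]},
    {"travel":[0,0,0],"delta_rot":[0,0,0]}
  ],
  "hand": -1,
  "squeeze": 40
}}

```text
clock: 20.25
tool_pos: [0.5071, -0.0997, 0.0975]
ee_rot: [2.042, 2.387, 0.0]
wrist_force: [-0.5, 0.1, 0.7]
grip_width: 0.0113
finger_force: 41.2
```

>>> {"fn": "play_rows", "kwargs": {
  "motion": [
    {"travel":[0,0,-0.01],"delta_rot":[0,0,0]},
    {"travel":[0,0,0],"delta_rot":[0,0,0]},
    {"travel":[0,0,0],"delta_rot":[0,0,0]},
    {"travel":[0,0,0],"delta_rot":[0,0,0]},
    {"travel":[0,0,-0.01],"delta_rot":[0,0,0]},
    {"travel":[0,0,0],"delta_rot":[0,0,0]},
    {"travel":[0,0,0],"delta_rot":[0,0,0]},
    {"travel":[0,0,0],"delta_rot":[0,0,0]}
  ]
}}

```text
clock: 21.25
tool_pos: [0.5068, -0.0997, 0.098]
ee_rot: [-2.042, -2.387, 0.0]
wrist_force: [-0.0, -0.1, -3.1]
grip_width: 0.0114
finger_force: 40.5
```

>>> {"fn": "play_rows", "kwargs": {
  "motion": [
    {"travel":[0,0,-0.01],"delta_rot":[0,0,0]},
    {"travel":[0,0,0],"delta_rot":[0,0,0]},
    {"travel":[0,0,0],"delta_rot":[0,0,0]},
    {"travel":[0,0,0],"delta_rot":[0,0,0]},
    {"travel":[0,0,-0.008],"delta_rot":[0,0,0]},
    {"travel":[0,0,0],"delta_rot":[0,0,0]},
    {"travel":[0,0,0],"delta_rot":[0,0,0]},
    {"travel":[0,0,0],"delta_rot":[0,0,0]}
  ]
}}

```text
clock: 22.25
tool_pos: [0.507, -0.0997, 0.0992]
ee_rot: [-2.042, -2.387, -0.0]
wrist_force: [-0.1, 0.4, -3.3]
grip_width: 0.0115
finger_force: 40.5
```

The force has levelled off at about 3.3 N while the card rises, so A is the loose one. I'll draw it out.

>>> {"fn": "play_rows", "kwargs": {
  "motion": [
    {"travel":[0,0,-0.02],"delta_rot":[0,0,0]},
    {"travel":[0,0,-0.03],"delta_rot":[0,0,0]},
    {"travel":[0,0,-0.05],"delta_rot":[0,0,0]},
    {"travel":[0,0,-0.05],"delta_rot":[0,0,0]},
    {"travel":[0,0,-0.05],"delta_rot":[0,0,0]},
    {"travel":[0,0,-0.05],"delta_rot":[0,0,0]},
    {"travel":[0,0,-0.05],"delta_rot":[0,0,0]},
    {"travel":[0,0,-0.05],"delta_rot":[0,0,0]}
  ]
}}

```text
clock: 23.25
tool_pos: [0.5071, -0.0997, 0.1169]
ee_rot: [-2.042, -2.387, -0.0]
wrist_force: [0.1, -1.3, -4.0]
grip_width: 0.0112
finger_force: 40.5
```

>>> {"fn": "play_rows", "kwargs": {
  "motion": [
    {"travel":[0,0,-0.06],"delta_rot":[0,0,0]},
    {"travel":[0,0,-0.06],"delta_rot":[0,0,0]},
    {"travel":[0,0,-0.06],"delta_rot":[0,0,0]},
    {"travel":[0,0,-0.06],"delta_rot":[0,0,0]},
    {"travel":[0,0,-0.06],"delta_rot":[0,0,0]},
    {"travel":[0,0,-0.06],"delta_rot":[0,0,0]},
    {"travel":[0,0,-0.06],"delta_rot":[0,0,0]},
    {"travel":[0,0,-0.06],"delta_rot":[0,0,0]}
  ]
}}

```text
clock: 24.25
tool_pos: [0.5072, -0.0998, 0.1412]
ee_rot: [2.042, 2.387, 0.0]
wrist_force: [-0.3, 0.4, -0.4]
grip_width: 0.011
finger_force: 40.9
```

The card is free: the force dropped to about 0 and the grip is still on it. I'll lift it clear of the other cards and carry it to the tray.

>>> {"fn": "play_rows", "kwargs": {
  "motion": [
    {"travel":[0,0,-0.9],"delta_rot":[0,0,0]},
    {"travel":[0,0,-0.9],"delta_rot":[0,0,0]},
    {"travel":[-0.6,-0.116,0],"delta_rot":[0,0,0]},
    {"travel":[-0.6,-0.116,0],"delta_rot":[0,0,0]},
    {"travel":[-0.6,-0.116,0],"delta_rot":[0,0,0]},
    {"travel":[-0.6,-0.116,0],"delta_rot":[0,0,0]},
    {"travel":[-0.6,-0.116,0],"delta_rot":[0,0,0]},
    {"travel":[-0.6,-0.116,0],"delta_rot":[0,0,0]}
  ]
}}

```text
clock: 25.25
tool_pos: [0.5004, -0.284, 0.2309]
ee_rot: [2.042, 2.387, 0.0]
wrist_force: [-0.7, -0.2, 0.1]
grip_width: 0.0117
finger_force: 41.0
```

>>> {"fn": "play_rows", "kwargs": {
  "motion": [
    {"travel":[-0.64,-0.116,0],"delta_rot":[0,0,0]},
    {"travel":[-0.64,-0.116,0],"delta_rot":[0,0,0]},
    {"travel":[-0.64,-0.116,0],"delta_rot":[0,0,0]},
    {"travel":[-0.64,-0.116,0],"delta_rot":[0,0,0]},
    {"travel":[-0.64,-0.116,0],"delta_rot":[0,0,0]},
    {"travel":[0,0,0],"delta_rot":[0.5,0,0]},
    {"travel":[0,0,0],"delta_rot":[0.5,0,0]},
    {"travel":[0,0,0],"delta_rot":[0.5,0,0]}
  ]
}}

```text
clock: 26.25
tool_pos: [0.4966, -0.4458, 0.231]
ee_rot: [-1.922, -2.245, 0.299]
wrist_force: [0.5, 0.6, 0.1]
grip_width: 0.0118
finger_force: 41.0
```

Run:
```python
from h import *
show();i,d=env.get_image("side");cv2.imwrite("pics/s2.png",i);P=cloud("side",d,env.camera_params("side"))
show()
s=env.state();r=R.from_rotvec(s["ee_rot"]);print("tool axes",r.as_matrix().round(3).tolist(),"foot",(s["tool_pos"]+r.apply([0,0,.0675])).round(4))
h=cv2.cvtColor(i,cv2.COLOR_BGR2HSV)
m=(d>0)&(P[...,2]>.017)&(P[...,2]<.026)&(P[...,0]>.4)&(P[...,0]<.65)&(P[...,1]<-.33)&(P[...,1]>-.56)
q=P[m];print(q.min(0),q.max(0),cv2.minAreaRect((q[:,:2]*1000).astype(np.float32)))
```

```text
{'clock': 26.25, 'tool_pos': [0.4966, -0.4458, 0.231], 'ee_rot': [-1.9218, -2.2449, 0.2987], 'wrist_force': [0.4701, 0.5635, 0.0757], 'torque': [0.0338, -0.1754, 0.0014], 'grip_width': 0.0118, 'finger_force': 40.988}
{'clock': 26.3, 'tool_pos': [0.4977, -0.445, 0.23], 'ee_rot': [-1.9186, -2.2453, 0.2996], 'wrist_force': [0.059, 0.7149, -0.5708], 'torque': [0.132, -0.1405, 0.0179], 'grip_width': 0.0115, 'finger_force': 40.9939}
tool axes [[-0.156, 0.953, -0.26], [0.988, 0.151, -0.04], [0.001, -0.263, -0.965]] foot [ 0.4802 -0.4477  0.1648]
[ 0.44299632 -0.51114559  0.01703893] [ 0.60058996 -0.37500986  0.02346549] ((521.7213134765625, -443.34600830078125), (129.9024200439453, 154.74319458007812), 86.71131134033203)
```

View pics/s2.png

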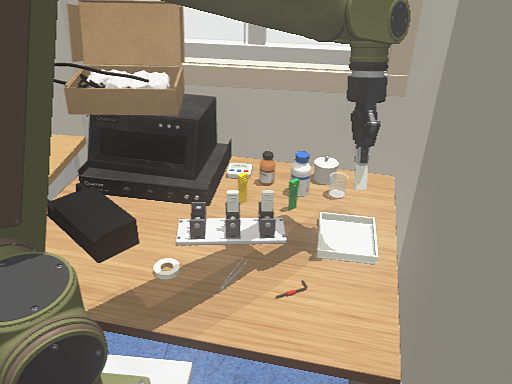

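Side view: the card hangs in the gripper at (361,175). The rail still holds the two white cards at (233,200) and (267,200), and the clip at (198,215) is empty. The tray at (347,238) is clear. I'll lower it tilted, with the foot toward the near side so it falls into the tray's length.

>>> {"fn": "play_rows", "kwargs": {
  "motion": [
    {"travel":[0,0.15,0.55],"delta_rot":[0,0,0]},
    {"travel":[0,0.15,0.55],"delta_rot":[0,0,0]},
    {"travel":[0,0.15,0.55],"delta_rot":[0,0,0]},
    {"travel":[0,0.15,0.55],"delta_rot":[0,0,0]},
    {"travel":[0,0.15,0.55],"delta_rot":[0,0,0]},
    {"travel":[0,0.08,0.29],"delta_rot":[0,0,0]},
    {"travel":[0,0,0],"delta_rot":[0,0,0]},
    {"travel":[0,0,0],"delta_rot":[0,0,0]}
  ]
}}

```text
clock: 27.3
tool_pos: [0.498, -0.4461, 0.0746]
ee_rot: [-1.924, -2.248, 0.296]
wrist_force: [0.4, 0.4, -0.5]
grip_width: 0.0113
finger_force: 41.0
```

Run:
```python
from h import *
show();s=env.state();r=R.from_rotvec(s["ee_rot"]);print("foot",(s["tool_pos"]+r.apply([0,0,.0675])).round(4))
```

```text
{'clock': 27.3, 'tool_pos': [0.498, -0.4461, 0.0746], 'ee_rot': [-1.9241, -2.2482, 0.2959], 'wrist_force': [0.4009, 0.376, -0.5283], 'torque': [-0.0161, -0.0925, 0.045], 'grip_width': 0.0113, 'finger_force': 41.0153}
foot [ 0.4809 -0.4489  0.0094]
```

>>> {"fn": "play_rows", "kwargs": {
  "motion": [
    {"travel":[0,0.02,0.06],"delta_rot":[0,0,0]},
    {"travel":[0,0,0],"delta_rot":[0,0,0]},
    {"travel":[0,0,0],"delta_rot":[0,0,0]},
    {"travel":[0,0,0],"delta_rot":[0,0,0]},
    {"travel":[0,0,0],"delta_rot":[0,0,0]},
    {"travel":[0,0,0],"delta_rot":[0,0,0]},
    {"travel":[0,0,0],"delta_rot":[0,0,0]},
    {"travel":[0,0,0],"delta_rot":[0,0,0]}
  ]
}}

```text
clock: 28.3
tool_pos: [0.4976, -0.4454, 0.07]
ee_rot: [-1.922, -2.247, 0.296]
wrist_force: [-0.1, -0.6, -0.1]
grip_width: 0.0111
finger_force: 41.0
```

>>> {"fn": "play_rows", "kwargs": {
  "motion": [
    {"travel":[0,0,0],"delta_rot":[0,0,0]},
    {"travel":[0,0,0],"delta_rot":[0,0,0]},
    {"travel":[0,0,0],"delta_rot":[0,0,0]},
    {"travel":[0,0,0],"delta_rot":[0,0,0]},
    {"travel":[0,0,0],"delta_rot":[0,0,0]},
    {"travel":[0,0,0],"delta_rot":[0,0,0]},
    {"travel":[0,0,0],"delta_rot":[0,0,0]},
    {"travel":[0,0,0],"delta_rot":[0,0,0]}
  ],
  "hand": 1
}}

```text
clock: 29.3
tool_pos: [0.4975, -0.4454, 0.07]
ee_rot: [-1.922, -2.247, 0.296]
wrist_force: [-0.4, 0.2, 0.2]
grip_width: 0.0854
finger_force: 0.1
```

>>> {"fn": "play_rows", "kwargs": {
  "motion": [
    {"travel":[0,-0.06,-0.2],"delta_rot":[0,0,0]},
    {"travel":[0,-0.06,-0.2],"delta_rot":[0,0,0]},
    {"travel":[0,-0.06,-0.2],"delta_rot":[0,0,0]},
    {"travel":[0,-0.1,-0.4],"delta_rot":[0,0,0]},
    {"travel":[0,-0.15,-0.55],"delta_rot":[0,0,0]},
    {"travel":[0,-0.15,-0.55],"delta_rot":[0,0,0]},
    {"travel":[0,-0.15,-0.55],"delta_rot":[0,0,0]},
    {"travel":[0,0,0],"delta_rot":[0,0,0]}
  ]
}}

```text
clock: 30.3
tool_pos: [0.498, -0.4468, 0.2122]
ee_rot: [-1.928, -2.252, 0.297]
wrist_force: [0.3, -0.0, -0.1]
grip_width: 0.0855
finger_force: 0.0
```

Run:
```python
from h import *
show();i,d=env.get_image("side");P=cloud("side",d,env.camera_params("side"))
cv2.imwrite("pics/s3.png",cv2.resize(i[170:275,160:400],None,fx=3,fy=3,interpolation=2))
h=cv2.cvtColor(i,cv2.COLOR_BGR2HSV)
m=(d>0)&(P[...,2]>.08)&(P[...,2]<.125)&(h[...,1]<60)&(h[...,2]>110)&(abs(P[...,0]-.515)<.04)&(P[...,1]>-.3)
k,L,st,c=cv2.connectedComponentsWithStats(m.astype(np.uint8))
for j in range(1,k):
    if st[j,4]>15: print(c[j].round(),st[j,4],P[L==j].max(0).round(4))
```

```text
{'clock': 30.3, 'tool_pos': [0.498, -0.4468, 0.2122], 'ee_rot': [-1.928, -2.2519, 0.2969], 'wrist_force': [0.3102, -0.0272, -0.101], 'torque': [0.0172, -0.1621, 0.0092], 'grip_width': 0.0855, 'finger_force': 0.0}
[233. 197.] 171 [ 0.525  -0.1661  0.1158]
[267. 197.] 159 [ 0.5374 -0.2433  0.1154]
```

View pics/s3.png

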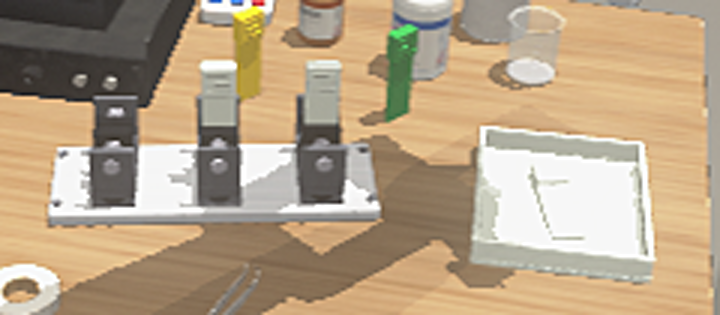

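The card lies flat in the tray, its outline at crop (530–580, 165–240), clear of the walls. The other two cards are at their original height of 0.115–0.116 m, and the gripper is clear.

```bash
python3 -c "
from plant import env
print(env.close_job())"
```

```text
the job is handed in; nothing more can be done
None
```

Done and handed in at about 30 s: the card at the left end of the rail (farthest from the tray) slid at about 3–4 N and now lies flat well inside the tray; the other two held to about 7 N (the last reading on the middle one was 8.0 N, a little over the target) and still stand at their starting height.

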